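# Test the lathe's safety stop bar along its length

## Robot

A 7-joint arm with a two-finger parallel gripper is mounted at the origin on the work surface. World frame = base frame: x ahead of the robot, y to its left, z up, the work surface at z = 0. Lengths are in mm, angles in degrees, forces in N, time in s.
With the tool pointing down it reaches from about 350 to 900 mm from the base axis. Payload 8.1 kg.
Tool frame: the origin (TCP) lies on the centre line of the jaws, within the pads' length; the fingertips stand 14 mm ahead of it and the grasp point (between the pads) lies 5 mm behind it; z points along the fingers, x is the direction in which the jaws open and shut, and the axes are right-handed (so a half turn about z gives the same grasp; the last joint's range is limited). The gripper opens to 85 mm and grips with 20 to 120 N. Pads are 22 mm wide; open, the fingers measure 114 mm over their backs; the gripper's body (76 mm by 85 mm) begins 54 mm behind the grasp point. The pads swing forward as they close: fully open they stand 13 mm farther back than shut.
Start: joints at [67.059, 24.895, 1.432, 90.138, -0.665, 64.973, -4.303], TCP at [183.362, -597.511, 245.323] pointing down, gripper open.
Joint ranges: [-149.89, 149.89], [-25.12, 119.58], [-72.63, 75.52], [4.76, 147.25], [-75.54, 255.54], [6.69, 114.76], [-157.13, 157.13]. Speed limits (degrees/s): [127.2, 127.2, 172.46, 172.46, 180, 180, 180].

## Interface

Orientations are given as [roll, pitch, yaw] about the fixed x, y, z axes, in that order (R = Rz(yaw) Ry(pitch) Rx(roll)).
In Python, from station import arm gives the robot as it stands.
- The arm moves only by the tool drive_tool, never from a script. Its argument "moves" is text: rows parted by semicolons, each of 5 numbers parted by spaces: the shift along the tool's x, y, z in m, then the turn about the tool's z in rad, then the opening in per cent of the stroke, from 0 (shut) to 100 (fully open). A call has 1 to 10 rows; each row shifts and turns the commanded pose from where the row before left it, along the tool's axes as they then stand; what a row does not reach is not made up. A row lasts 1/10 s, in which the tool goes at most 50 mm and 8.59 degrees, less where a joint would pass 70% of its speed; a pose out of reach is approached as far as the arm can. A call with a gripper value outside its range is refused whole. The fingers move at their own pace and stop on an object; "newtons" is the grip in N (left out, the last holds). Time passes only in rows, so rows that do not move let the fingers close. It gives the time, the measured TCP pose, the force and the opening at its end, in the units of the state.
- arm.get_state(): the state, without advancing time (a new reading comes with each control period).
- arm.snapshot(name): name is "scene" or "top" or "wrist"; returns a dict with "image" (480x640x3 uint8, red, green, blue), "depth" (480x640 float32, mm along the optical axis (not along the pixel's ray), 0 where there is no reading), "camera_matrix" (3x3 intrinsics, pixels), "k1" (the pictures are not rectified: a ray, as slopes to the right and down, at radius r is drawn at 1 + k1 r^2 times it, then the intrinsics apply), "eye" and "orientation" of the camera in the world. Camera axes: x right, y down, z forward; pixel columns grow to the right and rows downward; lengths in mm; the calibration is good to about 2 mm. A picture is of the moment at which its call begins.
- arm.finish_job(): hands the job in, once; it reports no verdict.
The state is a dict: "t": time; "joint_pos": joint angles; "qd": joint speeds; "effort": joint torques, N m; "ee_pos": TCP position; "orientation": TCP orientation; "force": force on the tool from outside, world axes, zero at the start; "wrist_torque": the same for the moment, N m; "opening": finger opening in mm.
Only numpy, scipy, OpenCV 4.12 (cv2) and the standard library are available. Lean on these libraries where they do the work, as an engineer would, in place of code of your own. Each camera call takes 0.05 s, during which the arm holds its last target. There are 200 camera calls.

## Task

Test the sprung safety stop bar along the front of the small wood lathe: with the fingertips press it about half-way down at its headstock (chuck) end, then run along it to its tailstock end in one pass, without letting it come up on the way and without ever pressing it hard down to its bottom stop. Finish while still holding it about half-way down at the tailstock end: the program ends with the fingertips there. Only touch and push, and leave the loose things on its tray where they are.

Things in the scene. Friction and masses are not known exactly. Their poses are not given: they have to be found in the camera images.
- stop_bar (a joint): how far the stop bar is pressed down, m: 0 = fully up (as at the start), 0.012 = hard on its bottom stop, 0.006 = half-way. The whole bar sinks level wherever it is pressed, straight down; it springs back up when let go. It needs about 2 N to start moving, 6 N at half-way and 10 N at the bottom.
- bar_mid (a point): centre of the top face of the stop bar: a straight, level black bar 240 mm long, 26 mm wide, 14 mm thick, thin steel end caps, top 52 mm above the table when up, on a low aluminium channel at the robot's side of the lathe's tray. Moves with the bar. y runs along the bar to the headstock end, x across it towards the lathe bed, z up. The headstock (145 mm high) begins 130 mm farther in x.
- bar_head_end (a point): the end of the bar's top face at the headstock end (the green box with the round chuck), 120 mm from bar_mid along +y; same axes.
- bar_tail_end (a point): the end of the bar's top face at the tailstock end (the small aluminium block with a pointed steel centre), 120 mm from bar_mid along -y; same axes.
- lathe: the small wood lathe on its tray, fixed to the table (its place and heading differ from start to start). Tray 300 mm by 500 mm; origin at the centre of the tray's underside, on the table; x from the stop bar to the lathe bed, y to the headstock, z up. bar_mid lies at (-115, 0, 52) mm in this frame.
- chuck_key: loose steel T-shaped chuck key, 60 mm long, 70 mm across, 18 mm high, lying on the tray between bar and bed; origin under the T's crossing. Leave alone.
- turned_knob: loose turned wooden knob, 34 mm across, 40 mm high, standing on the tray between bar and bed; origin at the centre of its foot. Leave alone.
- wax_tin: loose dark tin with a steel lid, 60 mm across, 45 mm high, on the tray before the headstock; origin at the centre of its underside. Leave alone.
- sanding_block: loose cork sanding block, 70 x 45 x 28 mm, on the tray before the tailstock; origin at the centre of its underside. Leave alone.

How it is judged:
By the outcome, as a careful person would: the job done as asked, in the order asked, and still so for the second after the job is handed in, while the arm keeps its last pose, push and grip.
It also fails if it takes over 35 s, if anything falls off the work surface, if the arm or the gripper's body presses on something with over 40 N, if the wrist force passes 120 N, or if a joint passes its speed limit or range.

## Working session

There is one attempt and no reset: what is moved stays moved. The work goes in short steps, Python scripts to look and compute and a tool call to move; the robot and the scene stay as the last step left them, time stands still between calls to the robot, and variables do not carry over. Pictures are saved under pics/ and viewed, about 8 in all and at most 12, crops included, and the job is handed in when it is done.

Besides the shell and the picture viewer there is one more tool, called after "Emit:" in YAML: its name, and indented under it one key for each argument. drive_tool: Moves the arm, as the interface text tells. Its arguments: {"type":"object","properties":{"moves":{"type":"string"},"newtons":{"type":"number"}},"required":["moves"]}

```bash
mkdir -p pics; cat > h.py <<'E'
import numpy as np, cv2
from station import arm
from scipy.spatial.transform import Rotation as R
def snap(n):
    s=arm.snapshot(n); return s
def rot(s):
    o=np.array(s["orientation"],float)
    return o if o.shape==(3,3) else R.from_euler('xyz',o,degrees=True).as_matrix()
def ray(s,u,v):
    K=np.array(s["camera_matrix"]);k=s["k1"]
    d=np.array([(u-K[0,2])/K[0,0],(v-K[1,2])/K[1,1]]);x=d.copy()
    for _ in range(20): x=d/(1+k*(x@x))
    return rot(s)@np.array([x[0],x[1],1.])
def plane(s,u,v,z):
    d=ray(s,u,v);e=np.array(s["eye"]);return e+d*(z-e[2])/d[2]
def dep(s,u,v):
    return np.array(s["eye"])+ray(s,u,v)*s["depth"][int(v),int(u)]
E
python3 - <<'E'
from h import *
import pickle
for n in("top","scene"):
    s=snap(n);cv2.imwrite(f"pics/{n}0.png",s["image"][...,::-1]);pickle.dump(s,open(n+"0.pkl","wb"))
    print(n,s["eye"],s["orientation"],s["camera_matrix"],s["k1"])
print(arm.get_state())
E
```

```text
top [495.38206226  39.48450318 906.92721931] [-1.72701727e+02  9.91449518e-02 -9.08455133e+01] [[479.02046804   0.         320.456683  ]
 [  0.         479.02046804 243.3330322 ]
 [  0.           0.           1.        ]] -0.08836404593429345
scene [1034.04951704   87.14891067  665.98606445] [-146.37558525   -0.65158444  100.66498201] [[517.59169207   0.         315.98625094]
 [  0.         517.59169207 244.95322867]
 [  0.           0.           1.        ]] -0.07688939151511796
{'t': 0.1, 'joint_pos': array([67.05735377, 24.92992602,  1.43101477, 90.18330354, -0.66501047,
       64.97422829, -4.30441645]), 'qd': array([ 0.00154828, -0.09972348, -0.0649447 , -0.22190897,  0.02097568,
       -0.05092967,  0.03972138]), 'effort': array([ 1.84633114e-03, -6.71757746e+01,  1.02722626e+00, -3.16905427e+01,
        1.56184786e-02,  7.27699982e-03, -1.76905189e-05]), 'ee_pos': array([ 183.22638971, -597.08700885,  244.63588201]), 'orientation': array([ 1.79993114e+02,  7.88452343e-02, -7.29416612e+01]), 'force': array([-0.18478417,  0.19652737,  0.13509585]), 'wrist_torque': array([ 0.00115491, -0.01313708, -0.00493043]), 'opening': 85.07642024713083}
```

View pics/top0.png

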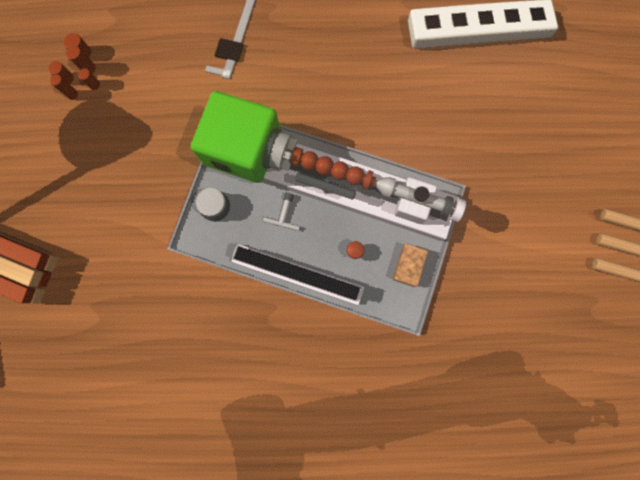

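View pics/scene0.png

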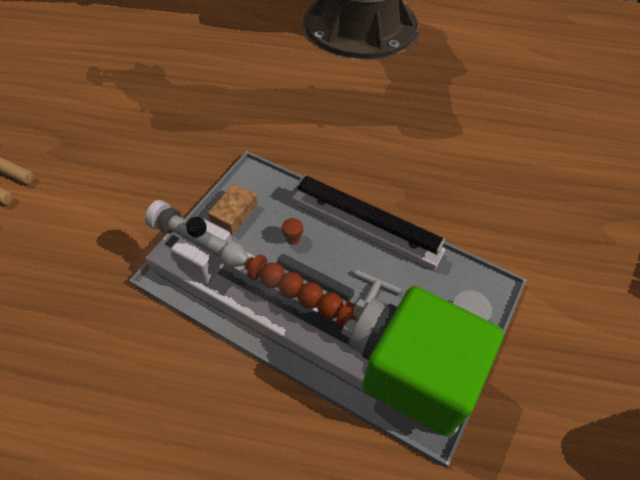

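The top view shows the black bar from about (235,252) at the headstock end to (362,296) at the tailstock end. The scene view shows it from (442,243) to (302,183). Next I measure it in both views.

```bash
python3 - <<'E'
from h import *
import pickle
def quad(n,box):
    s=pickle.load(open(n+"0.pkl","rb"));g=s["image"].max(2)
    m=np.zeros(g.shape,np.uint8);x0,y0,x1,y1=box
    m[y0:y1,x0:x1]=(g[y0:y1,x0:x1]<45)
    c=max(cv2.findContours(m,cv2.RETR_EXTERNAL,cv2.CHAIN_APPROX_NONE)[0],key=cv2.contourArea)
    P=np.array([plane(s,u,v,52)[:2] for u,v in c[:,0]],np.float32)
    r=cv2.minAreaRect(P);b=cv2.boxPoints(r)
    print(n,"centre",r[0],"size",r[1],"ang",r[2]);print(b.round(1), "px",cv2.boundingRect(c))
    u,v=c[:,0].mean(0);print("depth pt",dep(s,u,v))
    return s
s=quad("top",(220,235,375,315)); quad("scene",(290,170,450,265))
# tray corners rim
for u,v in((172,248),(419,333),(466,187)): print(plane(s,u,v,12))
for nm,u,v in(("knob",355,250),("key",288,212),("tin",210,203),("headtop",238,133)): print(nm,dep(s,u,v))
E
```

```text
top centre (553.052734375, 83.25751495361328) size (227.16885375976562, 21.20799446105957) ang 70.2986068725586
[[504.8 -20.1]
 [524.7 -27.3]
 [601.3 186.6]
 [581.4 193.8]] px (235, 248, 124, 51)
depth pt [552.86985048  82.8668259   50.58204807]
scene centre (563.04150390625, 81.09314727783203) size (232.4810333251953, 38.086952209472656) ang 70.26807403564453
[[505.9 -21.9]
 [541.7 -34.8]
 [620.2 184.1]
 [584.4 196.9]] px (297, 177, 145, 77)
depth pt [562.24661756  86.9751208   51.42895563]
[605.29767255 321.29857418  12.        ]
[ 439.93809006 -140.60112876   12.        ]
[ 715.39985491 -243.14423223   12.        ]
knob [592.87204583 -23.17042318  43.20751578]
key [671.83061784 100.44712987   7.6701874 ]
tin [682.74644852 240.80180755  49.96268252]
headtop [781.31662011 174.44137292 142.22338083]
```

Top-view fit: bar centre is about (553, 83) and the top is at about 51 mm by depth. The +y direction (towards the headstock) is (0.337, 0.941), so lathe yaw is about -19.7°. The scene view agrees on the near edge. First I turn the tool x axis along the bar and shut the fingers, well clear.

Emit:
drive_tool:
  moves: "0 0 0 0.128 0; 0 0 0 0.128 0; 0 0 0 0.128 0; 0 0 0 0.128 0; 0 0 0 0.13 0; -0.04 -0.005 0 0 0; -0.048 -0.0066 0 0 0; -0.048 -0.0066 0 0 0; -0.048 -0.0066 0 0 0; -0.048 -0.0066 0 0 0"
  newtons: 40

```text
t: 1.1
ee_pos: [291.6, -387.7, 245.1]
orientation: [180.0, 0.0, -109.7]
force: [0.5, -0.1, 0.3]
opening: -0.0
```

Emit:
drive_tool:
  moves: "-0.0485 -0.0067 0 0 0; -0.0485 -0.0067 0 0 0; -0.0485 -0.0067 0 0 0; -0.0485 -0.0067 0 0 0; -0.0485 -0.0067 0 0 0; -0.0485 -0.0067 0 0 0; -0.0485 -0.0067 0 0 0; -0.0485 -0.0067 0 0 0; -0.0485 -0.0067 0 0 0; -0.0485 -0.0067 0 0 0"

```text
t: 2.1
ee_pos: [518.4, 46.0, 245.2]
orientation: [180.0, -0.0, -109.7]
force: [0.8, -1.2, 0.2]
opening: 0.2
```

Emit:
drive_tool:
  moves: "-0.038 -0.005 0 0 0; -0.038 -0.005 0 0 0; -0.038 -0.005 0 0 0; -0.0385 -0.005 0 0 0; 0 0 0.04 0 0; 0 0 0.04 0 0; 0 0 0.04 0 0; 0 0 0.025 0 0; 0 0 0 0 0; 0 0 0 0 0"

```text
t: 3.1
ee_pos: [588.3, 181.1, 100.5]
orientation: [180.0, -0.0, -109.7]
force: [-0.5, -0.0, -0.3]
opening: -0.2
```

```bash
python3 - <<'E'
from h import *
import pickle
print(arm.get_state()["ee_pos"],arm.get_state()["force"])
w=snap("wrist");t=snap("top");pickle.dump((w,t),open("1.pkl","wb"))
im=np.hstack([cv2.resize(w["image"],(400,300)),cv2.resize(t["image"][190:340,160:440],(400,300))])
im=np.vstack([im,np.zeros((0,800,3),np.uint8)])
cv2.imwrite("pics/1.png",im[...,::-1])
E
```

```text
[588.29930483 181.09181478 100.54713367] [-0.50678738 -0.03599218 -0.30233575]
```

View pics/1.png

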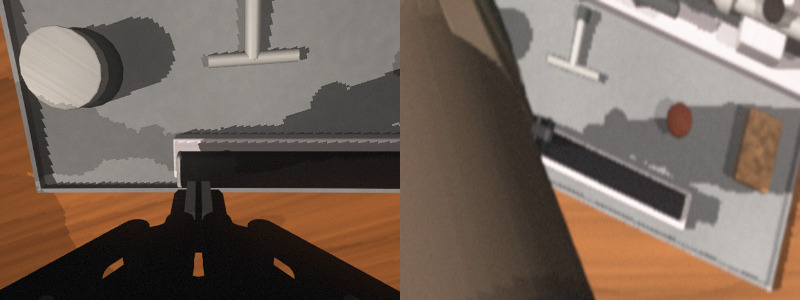

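The wrist half (left) shows the closed fingertips over the bar, with its headstock end cap at about (180,155-185) and the far edge at row 152. In full-size pixels that is (289,250-295) and row 303. The tin and key are untouched. I check the bar end from this view.

```bash
python3 - <<'E'
from h import *
import pickle
w,t=pickle.load(open("1.pkl","rb"))
a=np.radians(-19.7);X=np.array([np.cos(a),np.sin(a)]);Y=np.array([-X[1],X[0]]);M=np.array([553,83.3])
def L(p): return ((p[:2]-M)@X).round(1),((p[:2]-M)@Y).round(1)
g=w["image"].max(2).astype(int)
for u in (330,450,560): print(u,g[225:330:5,u])
for v in (260,280): print(v,g[v,270:310:3], w["depth"][v,296])
for uv in ((287,270),(293,270),(287,306),(330,306),(450,306),(450,248)):
    print(uv,L(plane(w,*uv,52)),L(dep(w,*uv)),dep(w,*uv)[2])
print("tcp",L(np.array([588.3,181.1])))
b=w["image"][200:400,220:520];cv2.imwrite("pics/2.png",cv2.resize(np.clip(b.astype(int)*3,0,255).astype(np.uint8),(780,520),interpolation=0)[...,::-1])
E
```

```text
330 [133  93  90  86  31  31  27  32  32  33  33  32  33  50  55  51  53  55
  53  53  51]
450 [137  88  87  88  23  24  22  22  19  24  30  33  37  31  33  39 141 149
 150 155 154]
560 [136  82  84  81  13  24  30  27  30  26  28  32  24  35  37  39 144 152
 153 152 157]
260 [119 120 112 230 165 178  89  38  33  32  29  32  38  34] 188.84875
280 [145 143 140 233 217 172  88  33  34  28  35  30  34  28] 191.4263
(287, 270) (np.float64(3.2), np.float64(117.2)) (np.float64(2.9), np.float64(117.3)) 51.226346710650176
(293, 270) (np.float64(3.2), np.float64(114.5)) (np.float64(3.3), np.float64(114.4)) 52.33217656430543
(287, 306) (np.float64(-14.9), np.float64(117.5)) (np.float64(6.7), np.float64(114.1)) 95.00991550691955
(330, 306) (np.float64(-14.9), np.float64(97.4)) (np.float64(10.8), np.float64(99.1)) 103.04144858495798
(450, 306) (np.float64(-14.7), np.float64(41.2)) (np.float64(-33.7), np.float64(27.9)) 14.235592717443154
(450, 248) (np.float64(13.9), np.float64(43.9)) (np.float64(12.9), np.float64(42.9)) 49.10613189906712
tcp (np.float64(0.3), np.float64(104.0))
```

View pics/2.png

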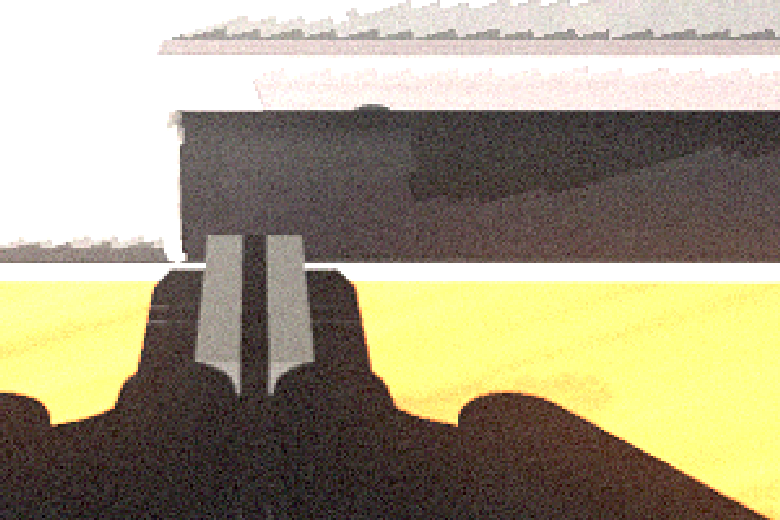

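The enhanced crop shows the bar parallel to the tool axes, with its end cap at crop x about 180 (y ≈ 118-119 mm from my centre). The edges come out at ±14 mm across, so the estimate is within about 1 mm. I shift 3 mm towards the end, then descend to just above the bar.

Emit:
drive_tool:
  moves: "-0.003 0 0.01 0 0; 0 0 0.01 0 0; 0 0 0.008 0 0; 0 0 0.003 0 0; 0 0 0.001 0 0; 0 0 0 0 0; 0 0 0 0 0"

```text
t: 3.9
ee_pos: [589.5, 183.9, 68.5]
orientation: [-180.0, 0.0, -109.7]
force: [-0.6, -0.4, 0.3]
opening: 0.5
```

Emit:
drive_tool:
  moves: "0 0 0.001 0 0; 0 0 0.001 0 0; 0 0 0.001 0 0; 0 0 0.001 0 0; 0 0 0.001 0 0; 0 0 0 0 0; 0 0 0 0 0"

```text
t: 4.6
ee_pos: [589.4, 183.8, 63.5]
orientation: [-180.0, 0.0, -109.7]
force: [-0.7, -0.9, 4.8]
opening: -0.3
```

Emit:
drive_tool:
  moves: "0 0 0.001 0 0; 0 0 0.001 0 0; 0 0 0 0 0; 0 0 0 0 0"

```text
t: 5.0
ee_pos: [589.5, 183.8, 61.4]
orientation: [-180.0, 0.0, -109.7]
force: [-0.5, 0.9, 5.6]
opening: 0.0
```

```bash
python3 - <<'E'
from h import *
import pickle
f=[];z=[]
for i in range(6):
    w=snap("wrist");s=arm.get_state();f.append(s["force"]);z.append(s["ee_pos"][2])
print(np.round(f,2),np.mean(f,0),np.mean(z))
w0=pickle.load(open("1.pkl","rb"))[0]
# bar top height by depth, patch ahead of the fingers in bar frame
def top(w):
    Z=[dep(w,u,v)[2] for u in range(340,620,6) for v in range(150,330,3) if w["image"][v,u].max()<45 and w["depth"][v,u]>0]
    Z=np.array(Z);Z=Z[(Z>35)&(Z<60)];return np.median(Z),np.percentile(Z,[25,75]),len(Z)
print(top(w0),top(w))
b=w["image"];cv2.imwrite("pics/3.png",np.clip(b.astype(int)*2,0,255).astype(np.uint8)[...,::-1])
E
```

```text
[[-0.71 -0.67  5.02]
 [-0.47 -0.98  5.71]
 [-0.68 -0.47  5.22]
 [-0.66 -0.9   6.49]
 [-1.25 -0.99  4.81]
 [-0.31 -0.43  5.22]] [-0.67900541 -0.74206245  5.41198011] 61.399093522616205
(np.float64(51.26507564185545), array([50.61066633, 51.73680854]), 907) (np.float64(46.41859204740342), array([45.69107558, 46.9223338 ]), 915)
```

View pics/3.png

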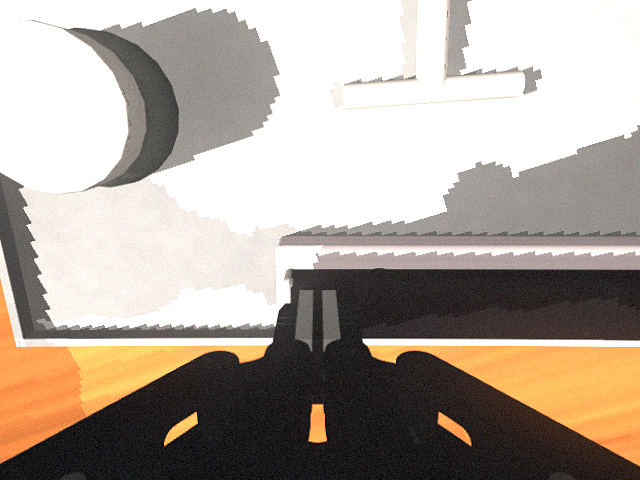

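Three readings agree that the bar is about 4.9 mm down: geometry 4.6, depth 4.9, force 5.1. The picture shows the tips (297-338, 290) on the bar just inside its end cap (289). I add 1.2 mm and then begin the run.

Emit:
drive_tool:
  moves: "0 0 0.0012 0 0; 0 0 0 0 0; 0 0 0 0 0; 0.002 0 0 0 0; 0.004 0 0 0 0; 0.006 0 0 0 0; 0.006 0 0 0 0; 0.006 0 0 0 0; 0.006 0 0 0 0"

```text
t: 6.2
ee_pos: [580.3, 157.4, 60.9]
orientation: [-179.9, 0.2, -109.7]
force: [2.2, 3.4, 5.0]
opening: 0.1
```

Emit:
drive_tool:
  moves: "0.007 0 0.0003 0 0; 0.007 0 0.0003 0 0; 0.007 0 0 0 0; 0.007 0 0 0 0; 0.007 0 0 0 0; 0.007 0 0 0 0; 0.007 0 0 0 0; 0.007 0 0 0 0"

```text
t: 7.0
ee_pos: [561.6, 104.6, 60.3]
orientation: [-179.9, 0.2, -109.7]
force: [2.2, 4.3, 6.7]
opening: -0.0
```

Emit:
drive_tool:
  moves: "0.007 0 0 0 0; 0.007 0 0 0 0; 0.007 0 0 0 0; 0.007 0 0 0 0; 0.007 0 0 0 0; 0.007 0 0 0 0; 0.007 0 0 0 0; 0.007 0 0 0 0; 0.007 0 0 0 0; 0.007 0 0 0 0"

```text
t: 8.0
ee_pos: [538.0, 38.5, 60.2]
orientation: [-179.9, 0.2, -109.7]
force: [0.6, 4.6, 6.3]
opening: -0.1
```

Emit:
drive_tool:
  moves: "0.007 0.0003 0 0 0; 0.007 0.0003 0 0 0; 0.007 0 0 0 0; 0.007 0 0 0 0; 0.007 0 0 0 0; 0.005 0 0 0 0; 0.004 0 0 0 0; 0.002 0 0 0 0; 0 0 0 0 0"

```text
t: 8.9
ee_pos: [521.8, -5.2, 60.1]
orientation: [-179.9, 0.1, -109.7]
force: [1.5, 1.4, 6.4]
opening: 0.2
```

```bash
python3 - <<'E'
from h import *
t=snap("top");w=snap("wrist");s=arm.get_state()
p=s["ee_pos"];a=np.radians(-19.7);X=np.array([np.cos(a),np.sin(a)]);Y=np.array([-X[1],X[0]]);M=np.array([553,83.3])
print(p,(p[:2]-M)@X,(p[:2]-M)@Y,s["force"])
b=w["image"];im=np.hstack([cv2.resize(b,(400,300)),cv2.resize(t["image"][190:340,160:440],(400,300))])
cv2.imwrite("pics/4.png",np.clip(im.astype(int)*2,0,255).astype(np.uint8)[...,::-1])
import pickle;pickle.dump(w,open("4.pkl","wb"))
E
```

```text
[521.77482909  -5.15037556  60.02561766] 0.4186235346923972 -93.79928032194951 [-0.05867971  2.62087877  6.8926577 ]
```

View pics/4.png

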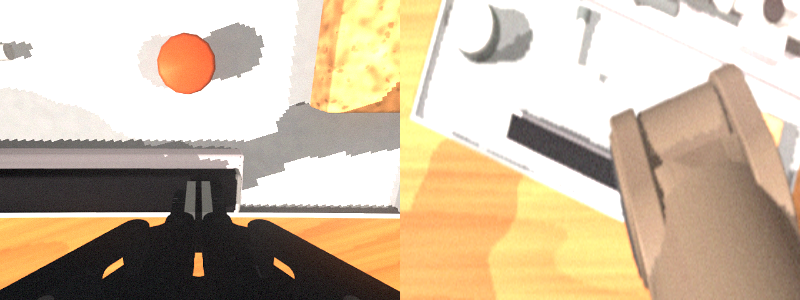

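The wrist view shows the tips at (198,182) on the sunk bar, with the tail end cap at about x = 238 in the half-size view, roughly 27 mm ahead. The knob and block are untouched. I finish the last 13 mm gently.

Emit:
drive_tool:
  moves: "0.003 0 0 0 0; 0.004 0 0 0 0; 0.003 0 0 0 0; 0.002 0 0 0 0; 0.001 0 0 0 0; 0 0 0 0 0; 0 0 0 0 0; 0 0 0 0 0"

```text
t: 9.8
ee_pos: [517.5, -17.1, 60.1]
orientation: [-179.9, 0.1, -109.7]
force: [1.2, 3.5, 5.9]
opening: 0.1
```

```bash
python3 - <<'E'
from h import *
f=[]
for i in range(5): w=snap("wrist");s=arm.get_state();f.append(s["force"])
p=s["ee_pos"];a=np.radians(-19.7);X=np.array([np.cos(a),np.sin(a)]);Y=np.array([-X[1],X[0]]);M=np.array([553,83.3])
print(s["t"],p,(p[:2]-M)@X,(p[:2]-M)@Y,np.mean(f,0))
Z=[dep(w,u,v)[2] for u in range(10,260,6) for v in range(150,330,3) if w["image"][v,u].max()<45 and w["depth"][v,u]>0]
Z=np.array(Z);Z=Z[(Z>35)&(Z<60)];print("bar top",np.median(Z),len(Z))
cv2.imwrite("pics/5.png",np.clip(w["image"].astype(int)*2,0,255).astype(np.uint8)[...,::-1])
E
```

```text
10.05 [517.5086732  -17.08368081  60.05287549] 0.4248240498030333 -106.47223664360642 [1.7528207  3.08147599 6.3323729 ]
bar top 45.26576698168846 826
```

View pics/5.png

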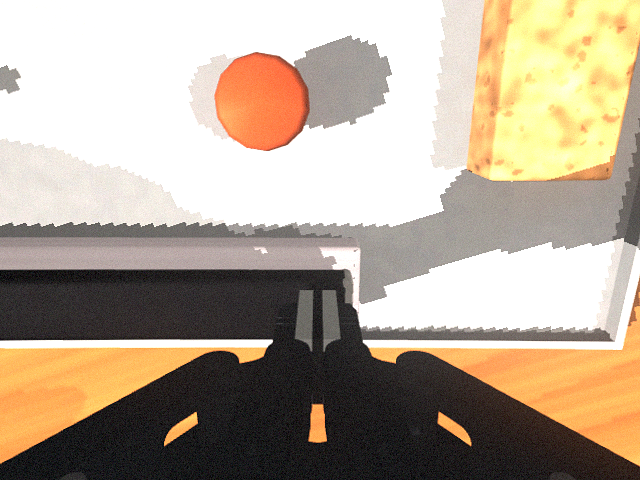

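The tips (297-340, 290) sit on the bar just inside the tail end cap (348). The bar top is about 6 mm below its starting height (depth 45.3 against 51.3) and the force is 6.3 N, so it is half-way down. I hand in.

```bash
python3 -c "
from station import arm
print(arm.finish_job())"
```

```text
the job is handed in; nothing more can be done
None
```

The stop bar was pressed to about half-way at the headstock end, and the closed fingertips then ran along it to the tailstock end in one pass. I handed the job in at about 10 s with the fingertips still holding it there; no verdict was reported.

- **Final hold:** the tips are about 13 mm inside the tail end. The bar is down about 6.0 mm by camera depth and about 6 mm by tip height, and the mean force of 6.3 N (6 N expected at half-way) fits that.
- **During the run:** I checked at the end of each move call. The force read 5.0–6.9 N and the implied depth stayed at roughly 5–6 mm, so it never neared either the top or the bottom stop. Between those checks I had no readings.
- **Start of the pass:** the tips set down about 12 mm inside the headstock end. The first 30 mm or so of the run was slightly shallow, at about 5.1 mm, and I corrected it on the way.
- **Loose things:** the arm never came near them. In the wrist pictures the tin and key (headstock end) and the knob and block (tailstock end) looked undisturbed.
- **Disagreements:** while I was setting the depth at the headstock end, the three depth estimates differed by up to 0.5 mm. One early force reading was about 1 N higher than the tip height implied.

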